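Nest the tapered sleeve loosely on the bench mandrel and swing its keeper shut

TASK

Slide the tapered sleeve lying on the two guide rods gently onto the tapered mandrel, stopping while it is still loose, with the edge of its mouth over the dark band round the mandrel; never let it be driven on until it wedges. Then turn the keeper's knob clockwise until its arm lies squarely across the rods behind the sleeve, let go, and leave the other things on the bench alone.

Things in the scene. Friction and masses are not known exactly. Their poses are not given: they have to be found in the camera images.
- fixture: Fixed grey fixture, base 300 x 100 x 12 mm; headstock block 95 mm high at its far end. Origin on the bench under the mandrel's big end. x: level, from the rods' open end (nearest the robot) to the headstock, the way the sleeve is pushed; z up. Two 12 mm steel rods along x from -228 to 0 mm at y = -20 and +20 mm, tops 36.5 mm up; crossbar under their open end (top 31 mm).
- mandrel: Steel tapered mandrel fixed to the headstock, level, its axis 60 mm above the bench. Origin on its axis at its big end (radius 24.3 mm); axes as the fixture's; the cone points along -x and ends 58 mm away with radius 11.7 mm. 13 mm of radius per 60 mm of length.
- band (a point): Centre, on the mandrel's axis, of the dark band painted round the mandrel: 16 mm from the big end towards the tip; the band is 12 mm wide along the axis. The sleeve wedges when its mouth is about 8 mm farther towards the headstock than this point.
- sleeve_back (a point): Centre of the loose aluminium sleeve's flat closed back, a solid 60 mm disc facing the rods' open end; x axis points to the mouth. Sleeve 60 mm long, axis level 60 mm above the bench, 0.15 to 0.3 kg; its two 60 mm flanges ride on the rods, between them it tapers from 54 mm (mouth) to 28 mm. Slides with light friction (under 3 N), stays where left.
- sleeve_mouth (a point): Centre of the sleeve's open mouth, 60 mm from the back face, towards the mandrel. The bore is tapered like the mandrel: radius 23 mm at the mouth.
- keeper (a joint): Angle of the keeper, an arm turning with a knob on a post beside the rods at x = -93, y = -100 mm of the fixture. 0: arm along the fixture's -x, clear of the sleeve; grows clockwise seen from above; 1.57: squarely across the rods. Stops at -0.3 and 1.65. Arm 14 mm wide, 39 to 51 mm above the bench, reaches 106 mm from the post. Friction 0.06 N m; stays where left.
- keeper_grip (a point): Point on the keeper knob's turning axis, 79 mm above the bench, in the middle of its upright black grip bar: 36 mm long (in line with the arm), 12 mm thick, from 55 to 93 mm above the bench. x axis along the grip bar, the arm pointing along -x; z up.
- spare_mid (a point): Centre (22 mm up) of a smaller spare taper plug, 42 mm across its foot and 45 mm high, standing beside the fixture: leave alone.
- weight_center (a point): Centre of a small brass cylinder weight, 38 mm across and 28 mm high: leave alone.
- file_a: Hand file with wooden handle, 230 mm long, lying on the bench; origin under the handle's front end, blade along x: leave alone.
- file_b: Shorter hand file, 210 mm long, as the other: leave alone.
- mallet: Mallet with dark wooden head 54 mm thick and 100 mm long, lying down; origin under the head's back face, handle 240 mm along -x: leave alone.
- sleeve: The sleeve itself; origin at the centre of its back face, as point sleeve_back.
- block: Flat square steel bench block, 50 x 50 x 16 mm, beside the fixture; origin under its centre: leave alone.
There are look-alikes about, which are no part of the job. What is shaped like the sleeve but orange or turquoise is not meant.

How it is judged (in metres and radians):
On the way:
1. with the keeper still open, the sleeve lies loosely round the mandrel, the edge of its mouth over the dark band (distance between sleeve_mouth and band below 0.0075 m and value of joint keeper below 1 rad), for 0.2 s.
At the end, for the whole second after the job is handed in: Sleeve mouth's centre within 7.5 mm of the band's centre, axis within 0.08 rad of the mandrel's, back towards the rods' open end, at rest, pressing on the mandrel with under 3 N; keeper past 1.4 rad (distance between sleeve_mouth and band below 0.0075 m and angle between the x axis of sleeve_mouth and the x axis of mandrel, either way round below 0.08 rad and value of joint keeper above 1.4 rad and x of sleeve_back in the frame of mandrel below -0.06 m and linear speed of sleeve below 0.01 m/s and contact force between sleeve and mandrel below 3 N); the robot touches nothing.
It fails at once if the sleeve is driven onto the mandrel (pressed against it with more than 8 N) (contact force between sleeve and mandrel above 8 N).
It fails at once if another thing on the bench is moved by more than 30 mm (distance of any of spare_mid, weight_center, block, file_a, file_b, mallet from where it was at the start of the episode above 0.03 m).
It also fails if it takes over 48 s, if anything falls off the work surface, if the arm or the gripper's body presses on something with over 40 N, if the wrist force passes 120 N, or if a joint passes its speed limit or range.

ROBOT

A 6-joint arm with a two-finger parallel gripper is mounted at the origin on the work surface. World frame = base frame: x ahead of the robot, y to its left, z up, the work surface at z = 0. Lengths are in m, angles in degrees, forces in N, time in s.
With the tool pointing down it reaches from about 0.275 to 0.875 m from the base axis. Payload 12.5 kg.
Tool frame: the origin (TCP) lies between the finger pads; the fingertips stand 17 mm ahead of it and the grasp point (between the pads) lies 2 mm behind it (r.tip_reach is the distance from the TCP to the fingertips, in m); z points along the fingers, y is the direction in which the jaws open and shut (so a half turn about z gives the same grasp; the last joint's range is limited). The gripper opens to 85 mm and grips with 20 to 120 N. Pads are 22 mm wide; open, the fingers measure 114 mm over their backs; the gripper's body (76 mm by 85 mm) begins 54 mm behind the grasp point. The pads swing forward as they close: fully open they stand 13 mm farther back than shut.
Start: joints at [-72.8, 20.094, 94.641, -0, 65.266, -4.847], TCP at [0.206, -0.51, 0.248] pointing down, gripper open.
Joint ranges: [-157.81, 157.81], [-45, 120.19], [0.68, 151.7], [-89.99, 269.99], [4.06, 180], [-164.3, 164.3]. Speed limits (degrees/s): [127.2, 127.2, 159.86, 180, 180, 180].

INTERFACE

Orientations are given as [roll, pitch, yaw] about the fixed x, y, z axes, in that order (R = Rz(yaw) Ry(pitch) Rx(roll)).
In Python, from rig import r gives the robot as it stands.
- The arm moves only by the tool play_rows, never from a script. Its argument "motion" is a list of rows, each a list of 2 entries, a list of its own where there are three numbers: the shift along the world's x, y, z in cm, then the turn about the world's z in rad. In form: [[[x, y, z], twist], ...]. A call has 1 to 10 rows; each row is the pose to reach, as a shift and turn from the pose measured when the call began; what a row does not reach only later rows make up. A row lasts 1/12 s, in which the tool goes at most 41.7 mm and 7.16 degrees, less where a joint would pass 70% of its speed; a pose out of reach is approached as far as the arm can. A call with a gripper value outside its range is refused whole. "fingers" is the opening in per cent of the stroke, from 0 (shut) to 100 (fully open), set as the call begins (left out, the last holds). The fingers move at their own pace and stop on an object; "force" is the grip in N (left out, the last holds). Time passes only in rows, so rows that repeat a pose let the fingers close. It gives the time, the measured TCP pose, the force and the opening at its end, in the units of the state.
- r.state(): the state, without advancing time (a new reading comes with each control period).
- r.capture(name): name is "side" or "top"; returns the picture (384x512x3 uint8, red, green, blue); there is no depth.
- r.get_calibration(name): a dict with "fx", "fy", "cx", "cy" (pixels), "R" (3x3) and "t" (3): a world point X has camera coordinates R X + t. Camera axes: x right, y down, z forward; pixel columns grow to the right and rows downward; lengths in m; the calibration is good to about 2 mm. A picture is of the moment at which its call begins. get_calibration takes no time and is no camera call.
- r.hand_in(): hands the job in, once; it reports no verdict.
Trained networks look in the newest picture that a camera, given by its name, has taken for a name from the list of things; names that differ only in an ending like _2 or _b are one class to them, and where a whole thing is asked for, a point or a joint stands for the part that bears it (a point fixed in the world has none). Each returns a list of dicts, best first, with "score" (0 to 1); they miss things now and then, are a little off and sometimes report something else, mostly with a low value. They report only what shows in the picture. A call takes as long as a camera call. They do not tell look-alikes from the thing itself.
- r.spot_in(camera, name): "bbox" ([left, top, right, bottom] as shares, 0 to 1, of the picture: columns of its width, rows of its height, round what is visible of it).
The state is a dict: "time": time; "joint_pos": joint angles; "joint_vel": joint speeds; "joint_torque": joint torques, N m; "tcp_pos": TCP position; "tcp_rot": TCP orientation; "force": force on the tool from outside, world axes, zero at the start; "ft_torque": the same for the moment, N m; "gripper_width": opening from 0.0 (shut) to 1.0 (fully open).
Only numpy, scipy, OpenCV 4.12 (cv2) and the standard library are available. Lean on these libraries where they do the work, as an engineer would, in place of code of your own. Each camera call takes 0.05 s, during which the arm holds its last target. There are 200 camera calls.

## Working session

There is one attempt and no reset: what is moved stays moved. The work goes in short steps, Python scripts to look and compute and a tool call to move; the robot and the scene stay as the last step left them, time stands still between calls to the robot, and variables do not carry over. Pictures are saved under pics/ and viewed, about 8 in all and at most 12, crops included, and the job is handed in when it is done.

Besides the shell and the picture viewer there is one more tool, called by a JSON object that holds its "api" and its "payload", one argument or row to a line. play_rows: Moves the arm, as the interface text tells. Its arguments: {"type":"object","properties":{"motion":{"type":"array"},"fingers":{"type":"number"},"force":{"type":"number"}},"required":["motion"]}

```bash
mkdir -p pics; python3 - <<'E'
from rig import r
import cv2,numpy as np
a=r.capture("top");b=r.capture("side")
cv2.imwrite("pics/t0.png",a[:,:,::-1]);cv2.imwrite("pics/s0.png",b[:,:,::-1])
for c in("top","side"):
  k=r.get_calibration(c);print(c,{x:np.round(v,4).tolist() for x,v in k.items()})
  for n in("fixture","mandrel","sleeve","keeper_grip","keeper","block"):
    for d in r.spot_in(c,n)[:4]:
      x=d["bbox"];print(n,round(d["score"],2),np.round(np.array(x)*[512,384,512,384],1).tolist())
print(r.state())
E
```

```text
top {'fx': 458.6823, 'fy': 458.6823, 'cx': 257.0457, 'cy': 194.7879, 'R': [[-0.0062, -0.9999, 0.0145], [-0.9944, 0.0046, -0.1051], [0.105, -0.015, -0.9944]], 't': [-0.0285, 0.551, 1.6428]}
fixture 0.89 [247.2, 141.3, 300.2, 226.4]
fixture 0.32 [255.9, 185.3, 274.0, 203.0]
mandrel 0.52 [257.8, 154.1, 267.9, 175.3]
sleeve 0.75 [103.9, 176.4, 131.3, 255.5]
sleeve 0.66 [255.7, 184.8, 273.5, 201.1]
sleeve 0.48 [284.2, 237.3, 307.0, 255.2]
sleeve 0.45 [244.0, 245.2, 260.3, 259.6]
keeper_grip 0.7 [383.6, 225.4, 396.8, 256.7]
keeper_grip 0.6 [280.1, 175.0, 291.0, 206.9]
keeper 0.54 [284.1, 173.1, 294.0, 211.2]
block 0.64 [283.2, 141.6, 301.7, 159.6]
side {'fx': 436.868, 'fy': 436.868, 'cx': 254.572, 'cy': 189.7871, 'R': [[0.987, -0.16, -0.0143], [-0.0952, -0.5108, -0.8544], [0.1294, 0.8447, -0.5194]], 't': [-0.5421, 0.1016, 1.3973]}
fixture 0.75 [221.4, 178.0, 319.8, 236.2]
fixture 0.26 [248.5, 190.4, 270.7, 208.7]
fixture 0.25 [278.9, 185.4, 300.8, 199.8]
mandrel 0.83 [279.1, 187.3, 301.8, 200.2]
mandrel 0.63 [189.0, 280.0, 266.6, 306.8]
mandrel 0.39 [222.9, 179.7, 319.2, 234.5]
sleeve 0.76
[... 209 characters left out ...]
 [306.1, 220.9, 327.7, 233.1]
{'time': 0.7, 'joint_pos': array([-7.27989585e+01,  2.00942319e+01,  9.46405376e+01, -1.00465360e-03,
        6.52658011e+01, -4.84736793e+00]), 'joint_vel': array([ 0.09679637,  0.09822536, -0.01608013, -0.06045451,  0.07333546,
       -0.05699488]), 'joint_torque': array([-1.00288414e-04, -5.05946481e+01, -2.91616881e+01, -7.30752163e-05,
        6.52979998e-04, -2.07571134e-05]), 'tcp_pos': array([ 0.20648016, -0.50975959,  0.24828799]), 'tcp_rot': array([-1.79999354e+02,  8.61001252e-04,  2.20488298e+01]), 'force': array([-0.29678392, -0.36328405, -1.19746622]), 'ft_torque': array([-0.05836109,  0.04062061, -0.03142077]), 'gripper_width': 0.9992197192320833}
```

```bash
python3 - <<'E'
import cv2,numpy as np
a=cv2.imread("pics/t0.png");b=cv2.imread("pics/s0.png")
cv2.imwrite("pics/t0c.png",cv2.resize(a[125:275,220:420],None,fx=4,fy=4,interpolation=2))
cv2.imwrite("pics/s0c.png",cv2.resize(b[165:315,165:365],None,fx=4,fy=4,interpolation=2))
E
```

```text
(no output)
```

View pics/t0c.png

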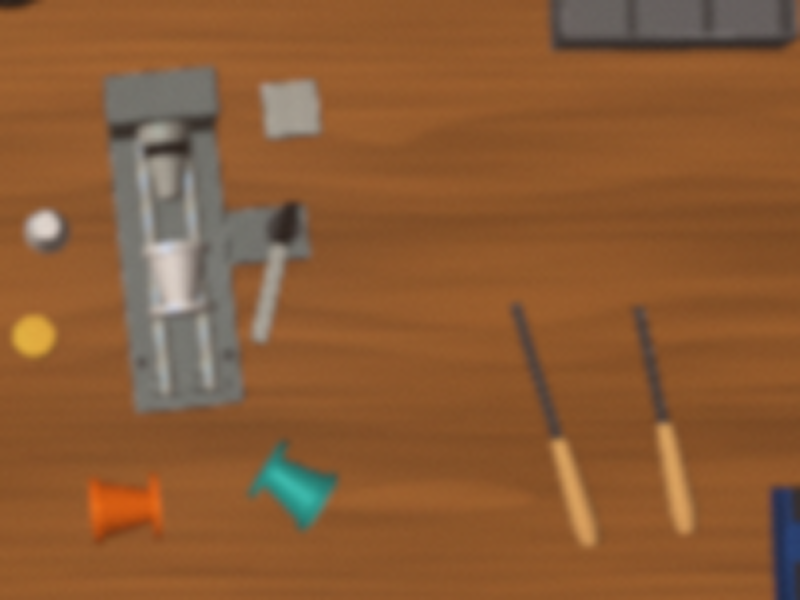

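View pics/s0c.png

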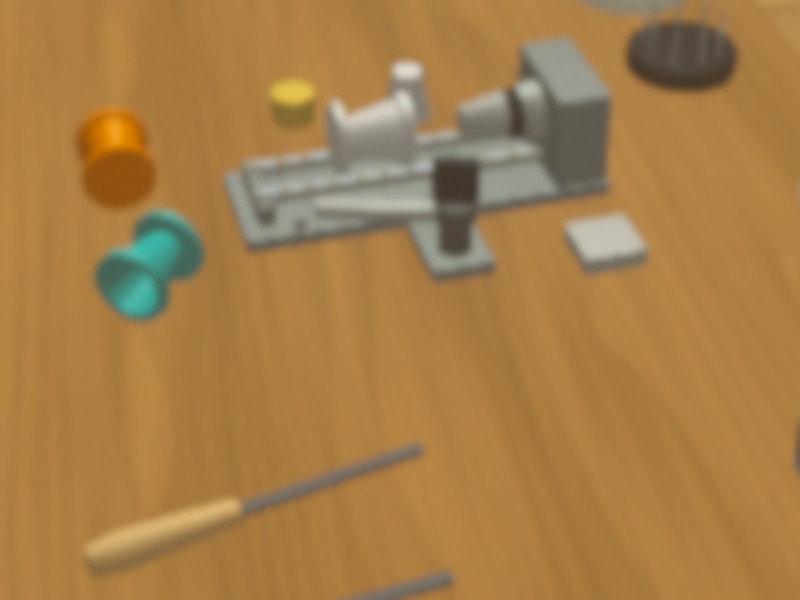

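```bash
cat > h.py <<'E'
import numpy as np
from rig import r
from scipy.optimize import least_squares
C={c:r.get_calibration(c) for c in("top","side")}
def proj(c,X):
    k=C[c];p=np.asarray(k["R"])@X+np.asarray(k["t"]);return np.array([k["fx"]*p[0]/p[2]+k["cx"],k["fy"]*p[1]/p[2]+k["cy"]])
def W(q,P):
    c,s=np.cos(q[2]),np.sin(q[2]);return np.array([q[0]+c*P[0]-s*P[1],q[1]+s*P[0]+c*P[1],P[2]])
E
python3 - <<'E'
from h import *
m=1e-3
# cam, crop px, fixture coords fn of bx
O=[("top",(166,392),(-228,20,33),0),("top",(210,387),(-228,-20,33),0),("top",(136,410),(0,50,12),1),("top",(243,402),(0,-50,12),1),
("top",(104,78),(300,50,95),1),("top",(215,68),(300,-50,95),1),("top",(166,147),(-16,0,80.8),0),("top",(167,196),(-58,0,62),0),
("side",(252,246),(0,-50,0),1),("side",(226,173),(0,50,12),1),("side",(608,188),(300,-50,0),1),("side",(522,43),(0,50,95),0),("side",(563,104),(0,-50,95),0),("side",(608,97),(300,-50,95),1),("side",(572,40),(300,50,95),1),("side",(458,116),(-58,0,66),0),("top",(285,222),(-93,-100,85),0),("side",(456,178),(-93,-100,79),0)]
off={"top":(220,125),"side":(165,165)}
def px(c,p): return np.array(off[c])+(np.array(p)-1.5)/4
def f(q):
    return np.concatenate([proj(c,W(q,(np.array(P)+[q[3]*1000 if b else 0,0,0])*m))-px(c,p) for c,p,P,b in O])
s=least_squares(f,[.6,0,0,-.24],loss="soft_l1");print(s.x,np.degrees(s.x[2]));print(np.round(f(s.x).reshape(-1,2),1).tolist())
q=s.x;np.save("q.npy",q)
# sleeve: find fixture x of back/mouth from pixels
for n,c,p,z in[("back top",'top',(178,310),None)]: pass
for xm in range(-130,-60,10):
    P=lambda x,y,z,c:np.round((proj(c,W(q,(np.array([x,y,z])*m)))-off[c])*4+1.5,0).tolist()
    print(xm,"mouth top",P(xm,0,90,"top"),P(xm,30,60,"top"),P(xm,-30,60,"top"),"side top",P(xm,0,90,"side"),"back top",P(xm-60,0,90,"top"),P(xm-60,0,90,"side"),P(xm-60,30,60,"top"))
print("grip",W(q,np.array([-93,-100,79])*m))
E
```

```text
[ 0.68144509 -0.04466882  0.0894638  -0.2467065 ] 5.125897904736038
[[-0.1, -0.9], [-0.1, -0.7], [-0.4, 0.7], [0.0, 0.1], [-0.3, -1.5], [0.0, -1.6], [0.0, -0.2], [0.8, 0.0], [-1.7, 2.1], [-1.3, -0.1], [0.1, 1.9], [-3.0, 0.3], [-2.9, 0.2], [1.9, -0.4], [-0.2, -1.1], [0.6, -0.3], [0.5, -0.3], [-0.2, -0.9]]
-130 mouth top [179.0, 272.0] [145.0, 279.0] [211.0, 273.0] side top [373.0, 102.0] back top [186.0, 340.0] [299.0, 113.0] [151.0, 345.0]
-120 mouth top [178.0, 261.0] [143.0, 268.0] [210.0, 261.0] side top [385.0, 100.0] back top [184.0, 328.0] [311.0, 111.0] [150.0, 334.0]
-110 mouth top [177.0, 249.0] [142.0, 257.0] [209.0, 250.0] side top [398.0, 98.0] back top [183.0, 317.0] [324.0, 109.0] [149.0, 323.0]
-100 mouth top [176.0, 238.0] [141.0, 246.0] [208.0, 239.0] side top [410.0, 96.0] back top [182.0, 306.0] [336.0, 107.0] [148.0, 312.0]
-90 mouth top [174.0, 227.0] [140.0, 235.0] [207.0, 228.0] side top [422.0, 95.0] back top [181.0, 295.0] [348.0, 105.0] [147.0, 301.0]
-80 mouth top [173.0, 216.0] [139.0, 224.0] [206.0, 217.0] side top [434.0, 93.0] back top [180.0, 283.0] [361.0, 104.0] [146.0, 290.0]
-70 mouth top [172.0, 205.0] [138.0, 213.0] [205.0, 206.0] side top [446.0, 91.0] back top [179.0, 272.0] [373.0, 102.0] [145.0, 279.0]
grip [ 0.59775146 -0.15257794  0.079     ]
```

```bash
python3 - <<'E'
from h import *
m=1e-3
O=[("top",(166,392),(-228,20,33),0),("top",(210,387),(-228,-20,33),0),("top",(136,410),(0,50,12),1),("top",(243,402),(0,-50,12),1),
("top",(104,78),(300,50,95),1),("top",(215,68),(300,-50,95),1),("top",(166,147),(-16,0,80.8),0),("top",(167,196),(-58,0,62),0),
("side",(252,246),(0,-50,0),1),("side",(226,173),(0,50,12),1),("side",(608,188),(300,-50,0),1),("side",(522,43),(0,50,95),2),("side",(563,104),(0,-50,95),2),("side",(608,97),(300,-50,95),1),("side",(572,40),(300,50,95),1),("side",(458,116),(-58,0,66),0),("side",(516,112),(-16,-12,77),0),("top",(285,222),(-93,-100,85),0),("side",(456,178),(-93,-100,79),0)]
off={"top":(220,125),"side":(165,165)}
def px(c,p): return np.array(off[c])+(np.array(p)-1.5)/4
def f(q):
    return np.concatenate([proj(c,W(q,(np.array(P)+[[0,q[3]*1000,q[4]*1000][b],0,0])*m))-px(c,p) for c,p,P,b in O])
s=least_squares(f,[.6,0,0,-.24,0],loss="soft_l1");print(s.x,np.degrees(s.x[2]));print(np.round(f(s.x).reshape(-1,2),1).tolist())
q=s.x;np.save("q.npy",q)
P=lambda x,y,z,c:np.round((proj(c,W(q,(np.array([x,y,z])*m)))-off[c])*4+1.5,0).tolist()
for xm in(-105,-100,-95): print(xm,P(xm,30,60,"top"),P(xm,-30,60,"top"),P(xm-60,30,60,"top"),P(xm-60,-30,60,"top"),"side",P(xm,0,90,"side"),P(xm-60,0,90,"side"))
print("grip",W(q,np.array([-93,-100,79])*m),"back-190",W(q,np.array([-200,0,62])*m),W(q,np.array([-87,0,62])*m))
E
```

```text
[ 0.68039293 -0.04494782  0.08967697 -0.2456535   0.0108539 ] 5.138112152980695
[[-0.0, -0.6], [-0.0, -0.4], [-0.4, 0.7], [0.1, 0.1], [-0.3, -1.5], [0.1, -1.6], [0.1, 0.1], [0.9, 0.3], [-1.7, 2.1], [-1.3, -0.1], [0.1, 1.9], [-0.1, -0.1], [0.1, -0.2], [1.9, -0.4], [-0.2, -1.1], [0.2, -0.2], [-0.5, -2.1], [0.6, -0.0], [-0.5, -0.8]]
-105 [142.0, 252.0] [209.0, 246.0] [149.0, 319.0] [215.0, 312.0] side [402.0, 98.0] [329.0, 108.0]
-100 [142.0, 247.0] [208.0, 241.0] [148.0, 313.0] [215.0, 307.0] side [409.0, 97.0] [335.0, 107.0]
-95 [141.0, 241.0] [208.0, 235.0] [148.0, 308.0] [214.0, 301.0] side [415.0, 96.0] [341.0, 107.0]
grip [ 0.59672231 -0.15287478  0.079     ] back-190 [ 0.48119658 -0.06285919  0.062     ] [ 0.59374252 -0.05273927  0.062     ]
```

{"api": "play_rows", "payload": {
  "motion": [
    [[2,3.2,0],0.12],
    [[4.4,7.1,0],0.24],
    [[6.6,10.7,0],0.36],
    [[8.8,14.3,0],0.48],
    [[11,17.9,0],0.6],
    [[13.2,21.5,0],0.72],
    [[15.4,25,0],0.84],
    [[17.6,28.6,0],0.96],
    [[19.8,32.2,0],1.08],
    [[22,35.8,0],1.2]
  ],
  "fingers": 0,
  "force": 30
}}

```text
time: 1.53
tcp_pos: [0.4233, -0.1562, 0.2486]
tcp_rot: [180.0, 0.0, 91.1]
force: [0.5, -1.6, -0.3]
gripper_width: 0.001
```

```bash
python3 -c "
from rig import r
s=r.state();print(r.tip_reach,s['time'],s['tcp_pos'],s['tcp_rot'],s['joint_pos'],s['gripper_width'])"
```

```text
0.017 1.5333 [ 0.42327879 -0.1561832   0.24858589] [1.79964986e+02 1.99644632e-02 9.11384838e+01] [-2.61680001e+01  9.67386198e+00  1.08500058e+02 -1.90299454e-03
  6.17858086e+01 -2.73055910e+01] 0.0012804740952679489
```

{"api": "play_rows", "payload": {
  "motion": [
    [[0.8,1.5,0],0.12],
    [[1.6,3,0],0.24],
    [[2.4,4.5,0],0.36],
    [[3.2,6,0],0.48],
    [[4,7.5,0],0.6],
    [[5.4,9.4,0],0.72],
    [[5.4,9.4,0],0.84],
    [[5.4,9.4,-3],0.96],
    [[5.4,9.4,-6],1.08],
    [[5.4,9.4,-9],1.2]
  ]
}}

```text
time: 2.37
tcp_pos: [0.4775, -0.0621, 0.1579]
tcp_rot: [180.0, 0.1, 160.3]
force: [0.4, -0.3, -0.6]
gripper_width: 0.001
```

{"api": "play_rows", "payload": {
  "motion": [
    [[0,0,0],0.12],
    [[0,0,-1],0.24],
    [[0,0,-2],0.36],
    [[0,0,-3],0.44],
    [[0,0,-4],0.44],
    [[0,0,-5],0.44],
    [[0,0,-6],0.44],
    [[0,0,-7],0.44],
    [[0,0,-8],0.44],
    [[0,0,-8.7],0.44]
  ]
}}

```text
time: 3.2
tcp_pos: [0.4772, -0.062, 0.0696]
tcp_rot: [179.9, 0.1, -174.6]
force: [-0.3, -0.8, -0.6]
gripper_width: 0.002
```

```bash
cat > look.py <<'E'
from h import *
import cv2,sys
a=r.capture("top");b=r.capture("side");n=sys.argv[1]
A=cv2.resize(a[140:235,240:305],None,fx=6,fy=6,interpolation=2);B=cv2.resize(b[165:245,215:325],None,fx=4,fy=4,interpolation=2)
B=cv2.copyMakeBorder(B,0,A.shape[0]-B.shape[0],0,0,0)
cv2.imwrite(f"pics/{n}.png",np.hstack([A,B])[:,:,::-1])
s=r.state();q=np.load("q.npy");d=s["tcp_pos"][:2]-q[:2];c,sn=np.cos(q[2]),np.sin(q[2])
print("fix xy",c*d[0]+sn*d[1],-sn*d[0]+c*d[1],s["tcp_pos"],s["tcp_rot"],s["force"],s["time"],s["gripper_width"])
E
python3 look.py p1
```

```text
fix xy -0.20419860313596372 0.0013109564857064042 [ 0.47689745 -0.06192951  0.0696773 ] [ 1.79916654e+02  1.21490550e-03 -1.74563859e+02] [-0.05466881 -0.65427404  0.34081024] 3.3 0.001911544349507219
```

View pics/p1.png

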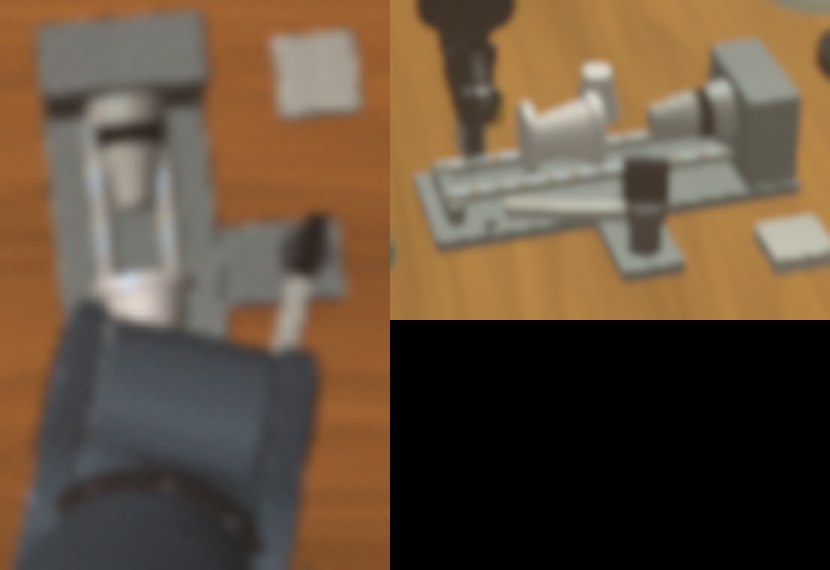

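{"api": "play_rows", "payload": {
  "motion": [
    [[0.5,0.04,-0.3],0],
    [[1,0.09,-0.6],0],
    [[1.5,0.13,-0.6],0],
    [[2,0.18,-0.6],0],
    [[2.5,0.22,-0.6],0],
    [[2.9,0.26,-0.6],0],
    [[3.3,0.3,-0.6],0],
    [[3.7,0.33,-0.6],0],
    [[4.1,0.37,-0.6],0],
    [[4.5,0.4,-0.6],0]
  ]
}}

```text
time: 4.13
tcp_pos: [0.5222, -0.0579, 0.0637]
tcp_rot: [179.9, -0.0, -174.6]
force: [-1.6, -0.6, 0.5]
gripper_width: -0.001
```

{"api": "play_rows", "payload": {
  "motion": [
    [[0.6,0.05,0],0],
    [[1.2,0.1,0],0],
    [[1.8,0.15,0],0],
    [[2.4,0.2,0],0],
    [[3.0,0.25,0],0],
    [[3.5,0.3,0],0],
    [[4,0.35,0],0],
    [[4.4,0.4,0],0],
    [[4.7,0.43,0],0],
    [[4.9,0.45,0],0]
  ]
}}

```text
time: 4.97
tcp_pos: [0.5715, -0.0533, 0.0636]
tcp_rot: [179.9, -0.0, -174.6]
force: [-1.7, -0.5, 0.4]
gripper_width: -0.001
```

{"api": "play_rows", "payload": {
  "motion": [
    [[0.1,0.01,0],0],
    [[0.2,0.02,0],0],
    [[0.3,0.03,0],0],
    [[0.3,0.03,0],0]
  ]
}}

```text
time: 5.3
tcp_pos: [0.5747, -0.053, 0.0637]
tcp_rot: [179.9, 0.0, -174.6]
force: [-0.8, -0.7, -0.3]
gripper_width: -0.001
```

```bash
python3 look.py p2
```

```text
fix xy -0.10612303619281359 0.0013969582557889805 [ 0.57457122 -0.05306052  0.0636954 ] [ 1.79916744e+02  7.89529342e-03 -1.74565002e+02] [-0.12816748 -1.33287884  0.16101078] 5.4 -0.0021233729484347705
```

View pics/p2.png

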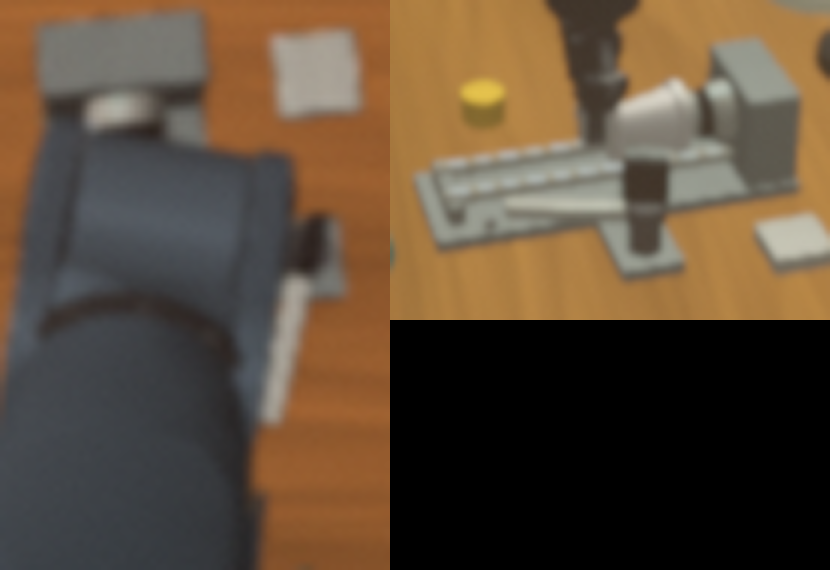

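{"api": "play_rows", "payload": {
  "motion": [
    [[-1,-0.09,0],0],
    [[-3,-0.27,0],0],
    [[-5,-0.45,0],0],
    [[-7,-0.63,0],0],
    [[-9,-0.8,0],0],
    [[-12,-1.07,0],0],
    [[-14,-1.25,0],0],
    [[-15,-1.34,0],0],
    [[-15,-1.34,0],0]
  ]
}}

```text
time: 6.15
tcp_pos: [0.4233, -0.0665, 0.0638]
tcp_rot: [179.9, -0.0, -174.6]
force: [0.8, 0.4, 0.1]
gripper_width: 0.001
```

```bash
cat > rect.py <<'E'
# rectify: draw predicted rim lines over enlarged crops
from h import *
import cv2,sys
n=sys.argv[1];q=np.load("q.npy")
a=r.capture("top");b=r.capture("side")
cv2.imwrite(f"pics/{n}_t.png",a[:,:,::-1]);cv2.imwrite(f"pics/{n}_s.png",b[:,:,::-1])
def prof(img,c,ang,rad):
    # sample brightness along the visible generator of the mandrel / sleeve at fixture x
    g=cv2.cvtColor(img,cv2.COLOR_RGB2GRAY).astype(np.float32);o=[]
    for x in range(-110,6,2):
        u=proj(c,W(q,np.array([x,-np.sin(ang)*rad,60+np.cos(ang)*rad])*1e-3))
        o.append(int(cv2.getRectSubPix(g,(1,1),(float(u[0]),float(u[1])))[0,0]))
    return o
print("top",prof(a,"top",0,22));print("side",prof(b,"side",.5,22))
A=cv2.resize(a[145:200,245:285],None,fx=10,fy=10,interpolation=2);B=cv2.resize(b[175:217,255:295],None,fx=10,fy=10,interpolation=2)
B=cv2.copyMakeBorder(B,0,A.shape[0]-B.shape[0],0,0,0)
cv2.imwrite(f"pics/{n}.png",np.hstack([A,B])[:,:,::-1])
E
python3 rect.py p3
```

```text
top [119, 119, 117, 114, 108, 103, 99, 108, 126, 151, 177, 189, 198, 197, 196, 195, 194, 193, 194, 194, 195, 195, 196, 196, 197, 197, 198, 198, 199, 200, 200, 199, 196, 191, 189, 189, 193, 198, 194, 188, 172, 155, 137, 115, 92, 72, 52, 55, 62, 85, 108, 129, 143, 152, 154, 154, 147, 139]
side [126, 126, 125, 123, 120, 118, 118, 119, 125, 134, 148, 161, 172, 180, 186, 189, 190, 191, 191, 191, 190, 189, 188, 188, 187, 186, 185, 185, 184, 183, 183, 182, 181, 177, 173, 166, 163, 162, 166, 168, 168, 164, 157, 141, 122, 100, 86, 77, 88, 102, 122, 137, 149, 153, 156, 156, 155, 152]
```

View pics/p3.png

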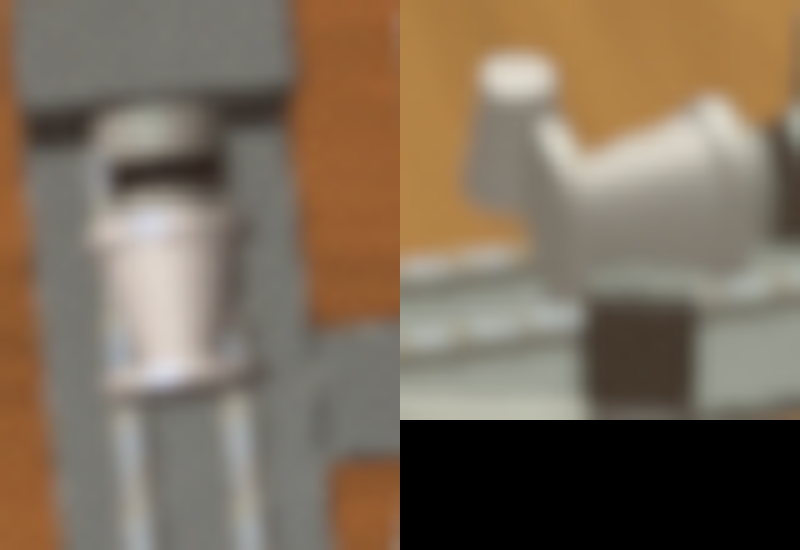

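```bash
python3 - <<'E'
from h import *
q=np.load("q.npy")
for xm in(-40,-36,-32,-28):
    P=lambda x,y,z,c,o:np.round((proj(c,W(q,np.array([x,y,z])*1e-3))-o)*10+4.5,0).tolist()
    t=(245,145);s=(255,175)
    print(xm,"mouth: L",P(xm,30,60,"top",t),"T",P(xm,0,90,"top",t),"R",P(xm,-30,60,"top",t),"back L",P(xm-60,30,60,"top",t),"T",P(xm-60,0,90,"top",t),"R",P(xm-60,-30,60,"top",t),"side mouth T",P(xm,0,90,"side",s),"mouth -y",P(xm,-30,60,"side",s),"back T",P(xm-60,0,90,"side",s),"b+y",P(xm-60,30,60,"side",s))
print([ (x,P(x,0,81,"top",t)) for x in(-22,-10)])
E
```

```text
-40 mouth: L [89.0, 253.0] T [174.0, 232.0] R [255.0, 238.0] back L [105.0, 418.0] T [191.0, 399.0] R [271.0, 402.0] side mouth T [303.0, 116.0] mouth -y [330.0, 244.0] back T [122.0, 143.0] b+y [97.0, 176.0]
-36 mouth: L [88.0, 242.0] T [173.0, 221.0] R [254.0, 227.0] back L [104.0, 407.0] T [189.0, 388.0] R [270.0, 391.0] side mouth T [315.0, 115.0] mouth -y [342.0, 243.0] back T [134.0, 141.0] b+y [109.0, 174.0]
-32 mouth: L [87.0, 231.0] T [172.0, 209.0] R [253.0, 216.0] back L [103.0, 396.0] T [188.0, 377.0] R [269.0, 380.0] side mouth T [327.0, 113.0] mouth -y [354.0, 241.0] back T [147.0, 139.0] b+y [121.0, 172.0]
-28 mouth: L [86.0, 220.0] T [171.0, 198.0] R [252.0, 205.0] back L [102.0, 385.0] T [187.0, 366.0] R [268.0, 369.0] side mouth T [339.0, 111.0] mouth -y [366.0, 239.0] back T [159.0, 137.0] b+y [133.0, 170.0]
[(-22, [169.0, 186.0]), (-10, [165.0, 153.0])]
```

{"api": "play_rows", "payload": {
  "motion": [
    [[2,0.18,0],0],
    [[4,0.36,0],0],
    [[6,0.54,0],0],
    [[8,0.72,0],0],
    [[10,0.9,0],0],
    [[12,1.07,0],0],
    [[13.5,1.21,0],0],
    [[14.3,1.28,0],0],
    [[14.6,1.31,0],0],
    [[14.8,1.33,0],0]
  ]
}}

```text
time: 7.08
tcp_pos: [0.5742, -0.0532, 0.0638]
tcp_rot: [179.9, 0.1, -174.6]
force: [-0.6, -0.8, -1.2]
gripper_width: -0.002
```

{"api": "play_rows", "payload": {
  "motion": [
    [[0.2,0.02,0],0],
    [[0.4,0.04,0],0],
    [[0.6,0.06,0],0],
    [[0.8,0.08,0],0],
    [[1,0.1,0],0],
    [[1.2,0.12,0],0],
    [[1.4,0.13,0],0],
    [[1.55,0.14,0],0],
    [[1.7,0.15,0],0],
    [[1.8,0.16,0],0]
  ]
}}

```text
time: 7.92
tcp_pos: [0.5924, -0.0516, 0.0638]
tcp_rot: [179.9, 0.1, -174.6]
force: [-1.9, 0.5, 0.6]
gripper_width: -0.0
```

```bash
python3 look.py p4a
```

```text
fix xy -0.08825350889253883 0.0012260975561701071 [ 0.59238424 -0.05163036  0.06381076] [ 1.79951230e+02  1.11715453e-01 -1.74561046e+02] [-1.10269387  0.3503587  -0.04859795] 8.0167 0.0009972654290864489
```

{"api": "play_rows", "payload": {
  "motion": [
    [[-0.5,-0.05,0],0],
    [[-3,-0.27,0],0],
    [[-5,-0.45,0],0],
    [[-7,-0.63,0],0],
    [[-9,-0.8,0],0],
    [[-12,-1.07,0],0],
    [[-14,-1.25,0],0],
    [[-16,-1.43,0],0],
    [[-16,-1.43,0],0]
  ]
}}

```text
time: 8.77
tcp_pos: [0.4288, -0.0657, 0.0636]
tcp_rot: [179.9, -0.0, -174.6]
force: [0.7, -1.0, 0.3]
gripper_width: 0.001
```

```bash
python3 rect.py p4
```

```text
top [119, 119, 119, 119, 119, 119, 119, 119, 119, 118, 118, 116, 113, 106, 100, 97, 109, 129, 154, 180, 191, 198, 196, 194, 192, 192, 193, 194, 194, 195, 195, 196, 197, 198, 198, 197, 198, 198, 198, 198, 197, 194, 189, 187, 186, 189, 192, 182, 169, 148, 136, 138, 144, 151, 153, 153, 147, 140]
side [126, 127, 127, 127, 126, 126, 125, 125, 124, 124, 123, 122, 121, 120, 118, 118, 120, 125, 135, 148, 161, 172, 181, 186, 189, 191, 191, 190, 190, 190, 189, 189, 188, 187, 186, 185, 184, 183, 183, 182, 181, 180, 177, 172, 167, 162, 161, 161, 157, 152, 149, 149, 152, 154, 156, 156, 154, 151]
```

View pics/p4.png

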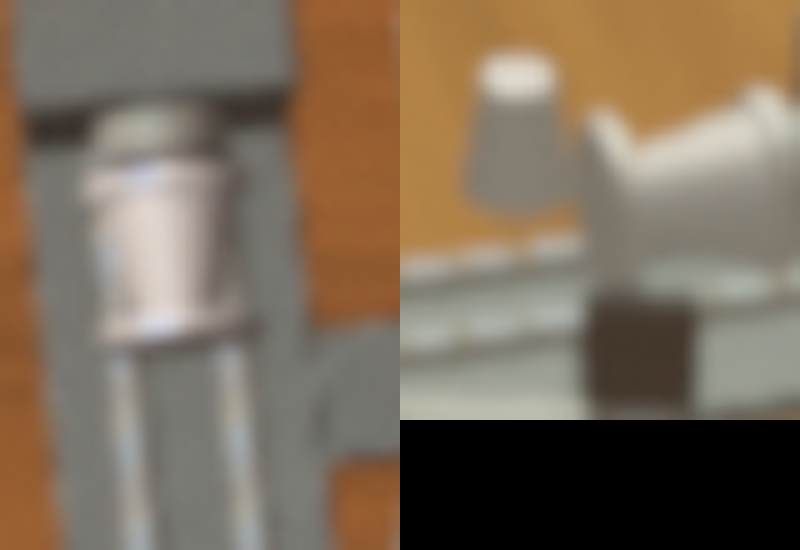

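{"api": "play_rows", "payload": {
  "motion": [
    [[0,0,3],-0.1],
    [[0,0,6.5],-0.2],
    [[0,0,10],-0.3],
    [[2,-1,12],-0.34],
    [[5.5,-3,12],-0.34],
    [[9,-5,12],-0.34],
    [[12.5,-6.8,12],-0.34],
    [[15.5,-8,12],-0.34],
    [[16.8,-8.7,12],-0.34],
    [[16.8,-8.7,12],-0.34]
  ],
  "fingers": 75
}}

```text
time: 9.7
tcp_pos: [0.6035, -0.1543, 0.1838]
tcp_rot: [180.0, 0.3, 165.9]
force: [-0.3, 0.2, -1.0]
gripper_width: 0.747
```

{"api": "play_rows", "payload": {
  "motion": [
    [[0,0,-1.5],0],
    [[0,0,-3],0],
    [[0,0,-4.5],0],
    [[0,0,-6],0],
    [[0,0,-7.5],0],
    [[0,0,-9],0],
    [[0,0,-10],0],
    [[0,0,-10.5],0],
    [[0,0,-10.5],0]
  ]
}}

```text
time: 10.45
tcp_pos: [0.6031, -0.154, 0.078]
tcp_rot: [180.0, 0.2, 165.9]
force: [-1.8, 0.6, 0.9]
gripper_width: 0.748
```

```bash
python3 look.py k1
```

```text
fix xy -0.08609171190790263 -0.10208698676626883 [ 0.60378974 -0.15433469  0.07943157] [179.98306653   0.32304081 165.91182145] [ 0.04875639 -0.2101166   0.50627856] 10.55 0.7503456902584779
```

View pics/k1.png

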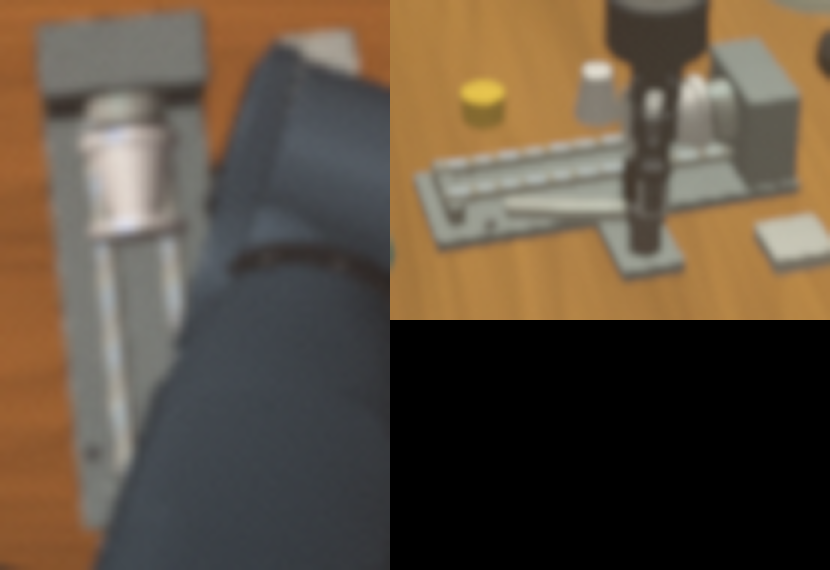

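{"api": "play_rows", "payload": {
  "motion": [
    [[-0.3,0.1,0],0],
    [[-0.6,0.15,0],0],
    [[-0.6,0.15,0],0],
    [[-0.6,0.15,0],0]
  ]
}}

```text
time: 10.88
tcp_pos: [0.5978, -0.1529, 0.0799]
tcp_rot: [180.0, 0.4, 165.9]
force: [-0.1, 0.2, 0.1]
gripper_width: 0.754
```

{"api": "play_rows", "payload": {
  "motion": [
    [[0,0,0],0],
    [[0,0,0],0],
    [[0,0,0],0],
    [[0,0,0],0],
    [[0,0,0],0],
    [[0,0,0],0],
    [[0,0,0],0],
    [[0,0,0],0]
  ],
  "fingers": 0,
  "force": 25
}}

```text
time: 11.55
tcp_pos: [0.5978, -0.1529, 0.0799]
tcp_rot: [180.0, 0.4, 165.9]
force: [-0.7, -0.1, 0.7]
gripper_width: 0.133
```

{"api": "play_rows", "payload": {
  "motion": [
    [[0,0,0],-0.08],
    [[0,0,0],-0.16],
    [[0,0,0],-0.24],
    [[0,0,0],-0.32],
    [[0,0,0],-0.4],
    [[0,0,0],-0.48],
    [[0,0,0],-0.56],
    [[0,0,0],-0.64],
    [[0,0,0],-0.7],
    [[0,0,0],-0.7]
  ]
}}

```text
time: 12.38
tcp_pos: [0.5975, -0.1533, 0.0799]
tcp_rot: [-180.0, 0.4, 125.6]
force: [-3.4, -3.9, 2.2]
gripper_width: 0.134
```

```bash
python3 look.py k2
```

```text
fix xy -0.09223482938869836 -0.1004453154669104 [ 0.59752429 -0.15324978  0.0799262 ] [-179.9752096     0.35948866  125.92023411] [-3.36582402 -5.12228963  1.59428246] 12.4833 0.13411054449948884
```

View pics/k2.png

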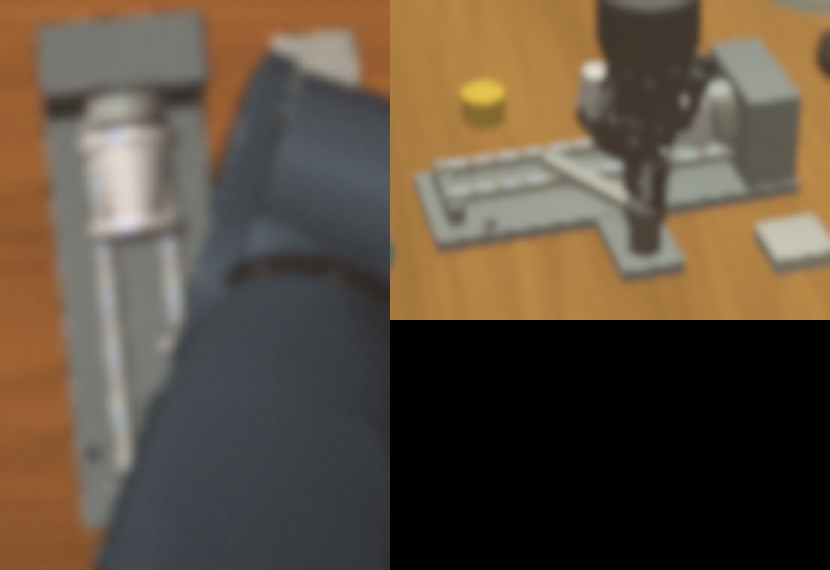

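{"api": "play_rows", "payload": {
  "motion": [
    [[0,0,0],-0.07],
    [[0,0,0],-0.14],
    [[0,0,0],-0.21],
    [[0,0,0],-0.28],
    [[0,0,0],-0.35],
    [[0,0,0],-0.42],
    [[0,0,0],-0.48],
    [[0,0,0],-0.54],
    [[0,0,0],-0.54],
    [[0,0,0],-0.54]
  ]
}}

```text
time: 13.32
tcp_pos: [0.5972, -0.1534, 0.0799]
tcp_rot: [-179.9, 0.4, 95.1]
force: [-5.0, -3.0, 2.9]
gripper_width: 0.137
```

```bash
python3 look.py k3
```

```text
fix xy -0.0926241011750973 -0.10056658506139869 [ 0.59714744 -0.15340542  0.07992825] [-179.92340606    0.36058051   95.1214197 ] [-4.22280812 -2.38444823  3.54436908] 13.4167 0.13100765577059548
```

View pics/k3.png

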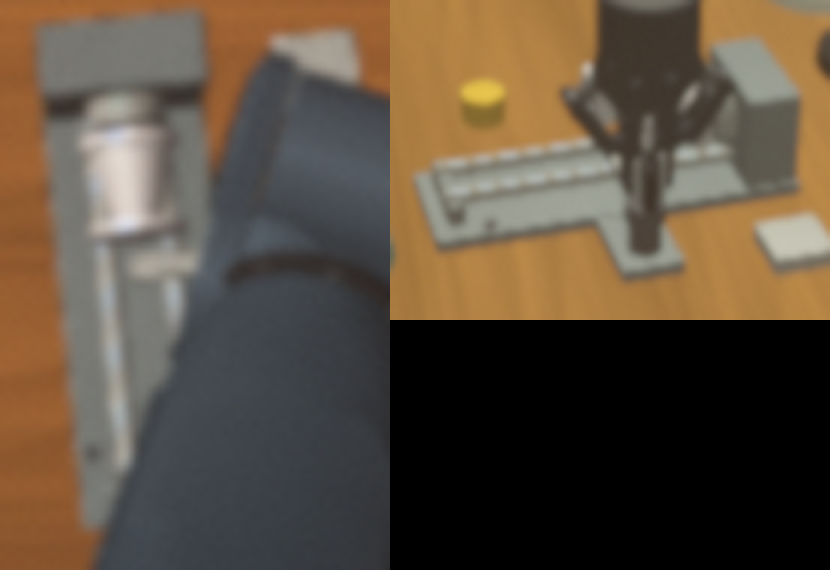

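{"api": "play_rows", "payload": {
  "motion": [
    [[0,0,0],0],
    [[0,0,0],0],
    [[0,0,0],0],
    [[0,0,0],0],
    [[0,0,0],0],
    [[0,0,0],0]
  ],
  "fingers": 50
}}

```text
time: 13.92
tcp_pos: [0.5972, -0.1534, 0.0799]
tcp_rot: [-179.9, 0.4, 95.1]
force: [0.5, 0.1, 0.3]
gripper_width: 0.496
```

{"api": "play_rows", "payload": {
  "motion": [
    [[0,0,1],0],
    [[0,0,3],0],
    [[0,0,6],0],
    [[0,0,9],0],
    [[0,0,12],0],
    [[-3,-3,12],0],
    [[-6,-6,12],0],
    [[-9,-9,12],0],
    [[-12,-12,12],0],
    [[-15,-15,12],0]
  ]
}}

```text
time: 14.75
tcp_pos: [0.4484, -0.3016, 0.2009]
tcp_rot: [-180.0, 0.4, 95.2]
force: [0.2, -0.8, -0.5]
gripper_width: 0.498
```

{"api": "play_rows", "payload": {
  "motion": [
    [[-2,-3,0],0],
    [[-3,-6,0],0],
    [[-3,-9,0],0],
    [[-3,-9,0],0]
  ]
}}

```text
time: 15.08
tcp_pos: [0.4176, -0.3962, 0.202]
tcp_rot: [179.9, 0.6, 95.0]
force: [0.4, -0.3, -0.5]
gripper_width: 0.499
```

```bash
python3 look.py e1; python3 rect.py e2
```

```text
fix xy -0.29233318032671995 -0.3224089510174996 [ 0.41810835 -0.39224167  0.20129961] [-179.98987877    0.40536661   95.07848016] [-0.05273069  0.7468561  -0.26840108] 15.1833 0.4951631494189648
top [120, 120, 128, 137, 150, 159, 163, 163, 160, 153, 144, 132, 121, 110, 102, 99, 111, 131, 157, 184, 194, 201, 199, 197, 195, 195, 196, 197, 197, 198, 198, 199, 199, 200, 200, 202, 201, 201, 202, 202, 200, 197, 193, 191, 189, 192, 195, 184, 171, 150, 138, 141, 147, 154, 156, 157, 150, 142]
side [131, 131, 131, 131, 130, 130, 129, 129, 128, 127, 127, 126, 125, 123, 122, 122, 124, 129, 140, 153, 167, 177, 186, 191, 194, 196, 196, 196, 196, 195, 195, 194, 194, 193, 192, 191, 190, 189, 188, 187, 187, 185, 182, 177, 172, 168, 167, 166, 162, 158, 153, 154, 158, 160, 161, 161, 160, 157]
```

View pics/e1.png

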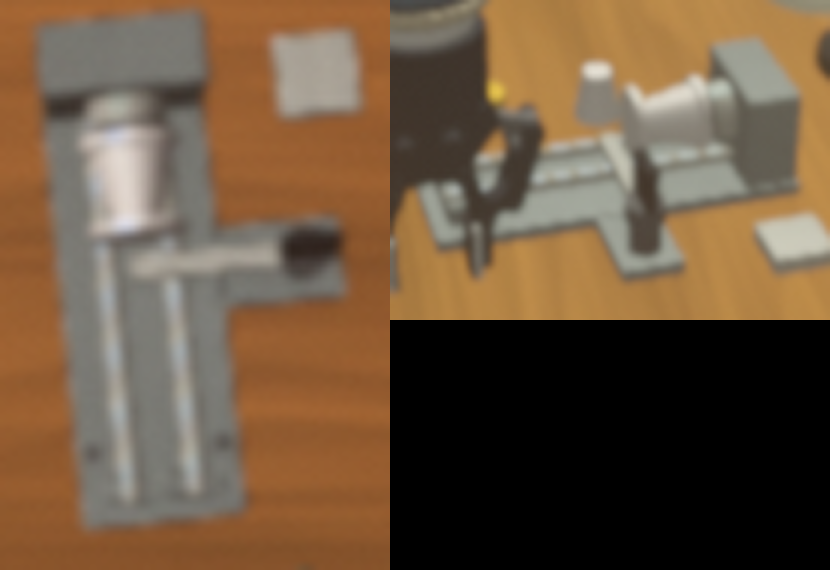

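```bash
python3 -c "
from rig import r
print(r.hand_in())"
```

```text
the job is handed in; nothing more can be done
None
```

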